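# Open the tight reagent canister in its hold-down dock

### The arm

A 7-joint arm with a two-finger parallel gripper is mounted at the origin on the work surface. World frame = base frame: x ahead of the robot, y to its left, z up, the work surface at z = 0. Lengths are in m, angles in rad, forces in N, time in s.
With the tool pointing down it reaches from about 0.425 to 0.875 m from the base axis. Payload 4.7 kg.
Tool frame: the origin (TCP) lies midway between the tips of the shut fingers; the grasp point (between the pads) lies 19 mm behind it (ctrl.grip_point_offset is the distance from the TCP to the grasp point, in m); z points along the fingers, y is the line along which they close (so a half turn about z gives the same grasp; the last joint's range is limited). The gripper opens to 87 mm and grips with 3 to 60 N. Pads are 19 mm wide; open, the fingers measure 117 mm over their backs; the gripper's body (75 mm by 190 mm) begins 51 mm behind the grasp point.
Start: joints at [1.347, 0.321, -0.07, 1.45, 0.023, 1.371, -0.057], TCP at [0.153, -0.632, 0.223] pointing down, gripper open.
Joint ranges: [-2.86, 2.86], [-0.3, 2.09], [-1.38, 1.24], [0.06, 2.45], [-1.56, 4.7], [0.09, 2.05], [-2.69, 2.69]. Speed limits (rad/s): [2.57, 2.57, 3.14, 3.14, 3.14, 3.14, 3.14].

### API

Orientations are given as a rotation vector (axis times angle).
In Python, from bench import ctrl gives the robot as it stands.
- The arm moves only by the tool move_arm, never from a script. Its argument "increments" is text: rows parted by semicolons, each of 7 numbers parted by spaces: the shift along the world's x, y, z in mm, then the turn, a rotation vector about the world's x, y, z in degrees, then the closure in counts, from 0 (fully open) to 255 (shut). A call has exactly 8 rows; each row shifts and turns the commanded pose from where the row before left it; what a row does not reach is not made up. A row lasts 1/12 s, in which the tool goes at most 41.7 mm and 7.16 degrees, less where a joint would pass 70% of its speed; a pose out of reach is approached as far as the arm can. A call with a gripper value outside its range is refused whole. The fingers move at their own pace and stop on an object; "grip_force" is the grip in N (left out, the last holds). Time passes only in rows, so rows that do not move let the fingers close, or fill a call up. It gives the time, the measured TCP pose, the force, the opening and the grip force at its end, in the units of the state.
- ctrl.get_state(): the state, without advancing time (a new reading comes with each control period).
- ctrl.get_image(name): name is "scene" or "top"; returns a dict with "frame" (420x560x3 uint8, red, green, blue), "depth" (420x560 float32, m along the optical axis (not along the pixel's ray), 0 where there is no reading), "fx", "fy", "cx", "cy" (pixels), "position" and "orientation" of the camera in the world. Camera axes: x right, y down, z forward; pixel columns grow to the right and rows downward; lengths in m; the calibration is good to about 2 mm. A picture is of the moment at which its call begins.
- ctrl.close_job(): hands the job in; it is judged then, once.
Trained networks look in a picture, given as the dict that the camera call returned (one of the last four; its "shot" number tells which), for a name from the list of things; names that differ only in an ending like _2 or _b are one class to them, and where a whole thing is asked for, a point or a joint stands for the part that bears it (a point fixed in the world has none). Each returns a list of dicts, best first, with "score" (0 to 1); they miss things now and then, are a little off and sometimes report something else, mostly with a low value. They report only what shows in the picture. A call takes as long as a camera call.
- ctrl.find_in(target, picture): "centre" ([x, y, z] in m, in world coordinates, good to about 4 mm: the middle of the surface that is visible of it).
- ctrl.silhouettes(target, picture): "region" (420x560 bool, what is visible of it).
The state is a dict: "time": time; "joint_positions": joint angles; "qd": joint speeds; "joint_torque": joint torques, N m; "position": TCP position; "tool_rot": TCP orientation; "ft_force": force on the tool from outside, world axes, zero at the start; "torque": the same for the moment, N m; "grip_width": opening from 0.0 (shut) to 1.0 (fully open); "grip_force": force on a finger pad.
Only numpy, scipy, OpenCV 4.12 (cv2) and the standard library are available. Lean on these libraries where they do the work, as an engineer would, in place of code of your own. Each camera call takes 0.05 s, during which the arm holds its last target. There are 200 camera calls.

### The job

Slide the blue-lidded canister, keeping its foot low and level, into the hold-down dock under the orange lips, going on until you feel its foot bear on the stop hidden under the hood, without ramming it. Then, with the dock holding the foot down, draw the tight lid straight up off the canister and set it down gently, upright with its open end down, in the middle of the black rubber mat. Leave the canister in the dock and the turntable's glassware undisturbed.

Things in the scene. Friction and masses are not known exactly. Their poses are not given: they have to be found in the camera images.
- canister: Base of the canister: dark steel foot plate 84 (x) x 150 (y) x 8 mm, carrying at its centre an open aluminium box 51 x 51 mm that rises from 8 to 108 mm, nearly all hidden in the lid at the start. 0.3 kg, loose. Origin: centre of the foot's underside; z up, +y the end of the foot that enters the dock first. Base and lid move as one until the lid is pulled with the base held down.
- lid: Blue square lid, 60 x 60 mm outside, 98 mm high, 3 mm walls, open below; 0.12 kg, rigid. Origin: centre of its open lower edge, axes as the canister's. Starts fully on, lower edge 14 mm and top 112 mm above the shelf. Sprung pads on the base drag on it with 6 to 18 N nearly all the way; it is off once raised 94 mm from the base. The base alone is too light to stay down.
- lid_mid (a point): Centre of the lid, 49 mm above its lower edge and 49 mm below its flat top; the lid can be gripped firmly (30 to 40 N) across either pair of sides.
- dock: Grey hold-down dock fixed to the shelf, no floor: two rails along y, 88 mm apart inside, 18 mm high, from y = -40 to +110 mm in its frame, with orange lips, undersides 11 mm above the shelf, that reach 6 mm over each edge of the foot. Flared guides from y = -82 mm widen the -y mouth. Origin: on the shelf, on the centre line, where the canister's centre ends, give or take 18 mm; +y is the way in.
- hood: Opaque grey hood over the dock's far end, 23 mm high, y = +53 to +116 mm; fixed, its origin and axes coincide with the dock's. The foot's end slides under it to a rigid stop, set differently each time: the canister's centre then lies between y = -18 and +18 mm in the dock's frame. The setting cannot be seen or read, only felt: a push of 5 to 10 N on the stop will do, over 22 N is ramming.
- mat: Black rubber mat 160 x 160 x 4 mm, fixed flat on the shelf. Origin: centre of its underside (top 4 mm above it).
- turntable: Low white turntable, disc 200 mm across, top 20 mm above the shelf, carrying the four pieces below; it turns if pushed. Origin: centre of its underside.
- diffuser: Glass CO2 diffuser, 52 mm wide, 85 mm tall, stands loose on the turntable. Origin: centre of its underside. Leave alone.
- counter_base: White ceramic bubble counter base, 60 mm wide, 60 mm tall, loose on the turntable. Origin: centre of its underside. Leave alone.
- pipette_holder: Stainless pipette holder, 52 mm wide, about 131 mm tall with its pipette, loose on the turntable. Origin: centre of its underside. Leave alone.
- drop_checker: Clear acrylic drop checker on a foot, 44 mm wide, 73 mm tall, loose on the turntable. Origin: centre of its underside. Leave alone.

How it is judged:
On the way, in this order (a step that is already met when the one before it is completed fails the run):
1. the canister, foot low and level under the lips and lid still on, bears on the hidden stop under the hood with over 2 N (contact force between canister and hood above 2 N and y of canister in the frame of dock above -0.0205 m and x of canister in the frame of dock between -0.006 and 0.006 m and height (world z) of canister below 0.003 m and angle between the y axis of canister and the y axis of dock, either way round below 0.08 rad and z of lid in the frame of canister below 0.024 m), for 0.02 s.
2. the lid is drawn straight up clear of the base, which stays down in the dock (z of lid in the frame of canister above 0.105 m and horizontal distance between lid and canister below 0.025 m and angle between lid's own z axis and vertical below 0.15 rad and height (world z) of canister below 0.006 m and horizontal distance between canister and dock below 0.028 m), for 0.04 s.
At the end, for the whole second after the job is handed in: The lid stands still and upright, open end down, on the mat with its centre within 35 mm of the mat's centre; the canister base stands flat and still in the dock, its centre within 28 mm of the dock's origin (horizontal distance between lid and mat below 0.035 m and height (world z) of lid below 0.008 m and angle between lid's own z axis and vertical below 0.08 rad and linear speed of each of lid, canister below 0.02 m/s and horizontal distance between canister and dock below 0.028 m and height (world z) of canister below 0.004 m and angle between canister's own z axis and vertical below 0.05 rad); the robot touches nothing.
It fails at once if the stop under the hood is rammed with more than 22 N (contact force between canister and hood above 22 N).
It fails at once if the base leaves the shelf while the lid is being drawn off it (z of lid in the frame of canister between 0.028 and 0.1 m and height (world z) of canister above 0.01 m).
It fails at once if the lid is dropped onto the mat (let go and falling faster than 0.3 m/s while its lower edge is still over 20 mm up) (horizontal distance between lid and mat below 0.1 m and height (world z) of lid above 0.02 m and contact force between the fingers and lid below 0.05 N and linear speed of lid above 0.3 m/s).
It fails at once if a piece on the turntable is displaced by more than 30 mm (distance of any of diffuser, counter_base, pipette_holder, drop_checker from where it was at the start of the episode above 0.03 m).
It also fails if it takes over 64 s, if anything falls off the work surface, if the arm or the gripper's body presses on something with over 40 N, if the wrist force passes 120 N, or if a joint passes its speed limit or range.

## Working session

There is one attempt and no reset: what is moved stays moved. The work goes in short steps, Python scripts to look and compute and a tool call to move; the robot and the scene stay as the last step left them, time stands still between calls to the robot, and variables do not carry over. Pictures are saved under pics/ and viewed, at most 10 in all, crops included, and the job is handed in when it is done.

Besides the shell and the picture viewer there is one more tool, called after "Emit:" as name(argument=value, ...) on one line, values as JSON. move_arm: Moves the arm, as the interface text tells. Its arguments: {"type":"object","properties":{"increments":{"type":"string"},"grip_force":{"type":"number"}},"required":["increments"]}

```bash
mkdir -p pics
cat > h.py <<'E'
import numpy as np, cv2
from bench import ctrl
from scipy.spatial.transform import Rotation as R
def cam_R(im):
    o=np.array(im["orientation"],float)
    return o if o.shape==(3,3) else R.from_rotvec(o).as_matrix()
def cloud(im):
    d=im["depth"]; v,u=np.indices(d.shape)
    p=np.stack([(u-im["cx"])/im["fx"]*d,(v-im["cy"])/im["fy"]*d,d],-1)
    return p@cam_R(im).T+np.array(im["position"])
E
python3 - <<'E'
from h import *
s=ctrl.get_state(); print({k:np.round(v,3) for k,v in s.items()})
for n in ["top","scene"]:
    im=ctrl.get_image(n); cv2.imwrite(f"pics/{n}0.png",im["frame"][:,:,::-1]); P=cloud(im)
    print(n,im["position"],im["orientation"],im["fx"])
    for t in ["canister","lid","dock","hood","mat","turntable"]:
        for d in ctrl.find_in(t,im)[:2]: print(t,np.round(d["centre"],3),round(d["score"],2))
        for d in ctrl.silhouettes(t,im)[:1]:
            m=d["region"]&(im["depth"]>0); q=P[m]
            if t=="lid": q=q[q[:,2]>.106]
            if t=="mat": q=q[q[:,2]<.01]
            if len(q)>10:
                r=cv2.minAreaRect((q[:,:2]*1000).astype(np.float32)); print("   rect",np.round(r[0],1),np.round(r[1],1),round(r[2],1),"z",np.round(np.percentile(q[:,2],[5,50,95]),3))
E
```

```text
{'time': np.float64(0.0), 'joint_positions': array([ 1.347,  0.322, -0.07 ,  1.452,  0.023,  1.371, -0.057]), 'qd': array([ 0.   ,  0.001, -0.   ,  0.001,  0.002,  0.   , -0.   ]), 'joint_torque': array([-0.0000e+00, -4.9129e+01, -4.0400e-01, -3.1253e+01, -6.4000e-02,
        4.4000e-02,  0.0000e+00]), 'position': array([ 0.153, -0.631,  0.221]), 'tool_rot': array([-3.118e+00, -3.720e-01,  1.000e-03]), 'ft_force': array([0.071, 0.772, 0.666]), 'torque': array([-0.026,  0.007, -0.035]), 'grip_force': np.float64(0.0), 'grip_width': np.float64(1.002)}
top [ 0.49361836 -0.08932057  0.97587653] [-2.11703246  2.15155494 -0.15644592] 423.6378065943538
canister [ 0.5   -0.054  0.005] 0.94
   rect [501.  -33.5] [147.8  84.2] 81.6 z [0.005 0.009 0.011]
lid [ 0.506 -0.03   0.108] 0.79
   rect [501.5 -33. ] [59.7 59.9] 81.6 z [0.11  0.113 0.115]
dock [0.421 0.191 0.021] 0.85
dock [ 0.752 -0.075  0.021] 0.39
   rect [461.7 181.4] [135.9 128.8] 89.0 z [0.014 0.018 0.021]
hood [0.458 0.278 0.025] 0.84
   rect [463.9 283.5] [ 71.8 109.4] 88.9 z [0.02  0.023 0.026]
mat [ 0.466 -0.361 -0.001] 0.96
   
[... 203 characters left out ...]
89] [-2.19488299 -1.07096884  0.40649352] 451.1832748420861
canister [ 0.518 -0.064  0.007] 0.59
   rect [498.5 -28.4] [154.7  93.7] 81.8 z [0.004 0.008 0.011]
lid [ 0.525 -0.045  0.088] 0.72
lid [ 0.824 -0.078  0.05 ] 0.39
   rect [501.5 -30.8] [61.1 62.8] 82.1 z [0.108 0.112 0.114]
dock [0.507 0.19  0.016] 0.96
dock [ 0.773 -0.013  0.045] 0.19
   rect [453.5 205.6] [140.4 188.7] 2.0 z [0.001 0.016 0.02 ]
hood [0.466 0.279 0.019] 0.89
   rect [457.6  -1.2] [ 87.4 188.9] 53.7 z [0.018 0.085 0.113]
mat [ 0.475 -0.361  0.004] 0.78
   rect [ 465.2 -355.7] [162.3 167.1] 86.4 z [0.002 0.004 0.006]
turntable [ 0.773 -0.086  0.019] 0.79
   rect [765.  -63.4] [208.4 197.6] 78.9 z [0.018 0.02  0.022]
```

View pics/top0.png

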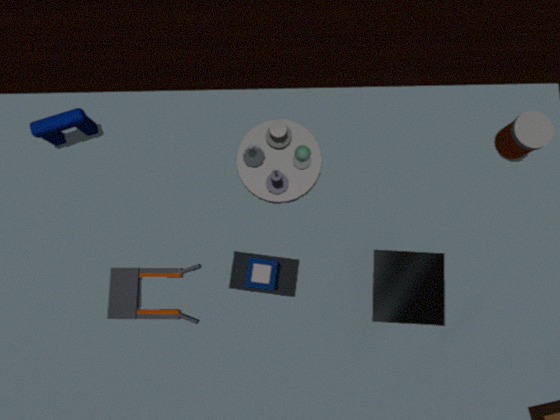

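View pics/scene0.png

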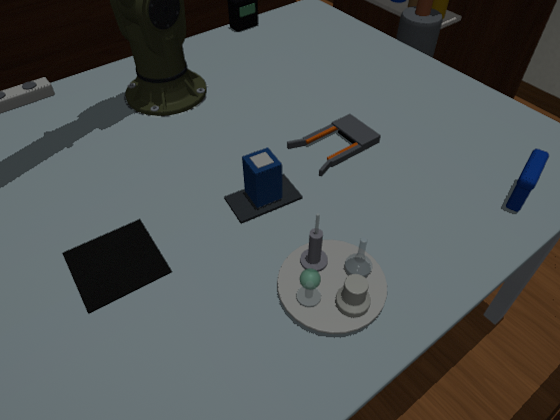

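Run:
```python
from h import *
im=ctrl.get_image("top"); P=cloud(im)
hsv=cv2.cvtColor(im["frame"],cv2.COLOR_RGB2HSV)
m=((hsv[...,0]>5)&(hsv[...,0]<22)&(hsv[...,1]>150)&(hsv[...,2]>60)).astype(np.uint8)
m[:,:80]=0;m[:,230:]=0
n,l,st,c=cv2.connectedComponentsWithStats(m)
for i in range(1,n):
    if st[i,4]<40: continue
    q=P[l==i]; q=q[q[:,2]>.008]; r=cv2.minAreaRect((q[:,:2]*1000).astype(np.float32))
    vx=cv2.fitLine((q[:,:2]*1000).astype(np.float32),cv2.DIST_HUBER,0,.01,.01).ravel()
    print(st[i],np.round(r[0],1),np.round(r[1],1),round(r[2],1),"ang",np.degrees(np.arctan2(vx[1],vx[0])),"median z",np.median(q[:,2]),"y ext",q[:,1].min(),q[:,1].max(),"x ext",q[:,0].min(),q[:,0].max())
d=ctrl.silhouettes("hood",im)[0]["region"]; q=P[d&(im["depth"]>0)]; q=q[q[:,2]>.0205]
print("hood",q.min(0),q.max(0),q.mean(0))
```

```text
[139 273  42   4 127] [500.4  79.3] [337.5   7. ] 88.9 ang 87.81026 median z 0.01863511055473377 y ext -0.08932057019029388 0.24803356953224642 x ext 0.4936183640692223 0.5068537957386652
[137 309  42   5 169] [422.  204.1] [91.7  7. ] 89.1 ang 88.059906 median z 0.018310763168125854 y ext 0.1582816185614513 0.249887616217228 x ext 0.41797099070949995 0.4258776342754855
hood [0.40893225 0.24623419 0.02050487] [0.51879022 0.31194189 0.02916368] [0.46355265 0.27912161 0.02358936]
```

Emit:
move_arm(increments="30 28 0 0 0 7 0;30 28 0 0 0 7 0;30 28 0 0 0 7 0;30 28 0 0 0 7 0;30 28 0 0 0 7 0;30 28 0 0 0 7 0;30 28 0 0 0 7 0;30 28 0 0 0 7 0", grip_force=35)

```text
time: 2.07
position: [0.3943, -0.4062, 0.223]
tool_rot: [2.573, 1.8, -0.0]
ft_force: [0.6, -0.4, 0.7]
grip_width: 1.004
grip_force: 0.0
```

Emit:
move_arm(increments="12 38 0 0 0 1.5 0;12 38 0 0 0 1.5 0;12 38 0 0 0 1.5 0;12 38 0 0 0 1.5 0;12 38 0 0 0 1.5 0;12 38 0 0 0 1.5 0;12 38 0 0 0 1.4 0;12 38 0 0 0 1.4 0")

```text
time: 2.73
position: [0.4893, -0.1019, 0.223]
tool_rot: [2.379, 2.049, -0.0]
ft_force: [0.5, -0.1, -0.3]
grip_width: 0.996
grip_force: 0.0
```

Run:
```python
from h import *
im=ctrl.get_image("top"); P=cloud(im)
hsv=cv2.cvtColor(im["frame"],cv2.COLOR_RGB2HSV)
m=((hsv[...,0]>5)&(hsv[...,0]<22)&(hsv[...,1]>150)&(hsv[...,2]>60))&(im["depth"]>0)&(P[...,2]>.008)
m[:,:80]=0;m[:,230:]=0
q=P[m]; q=q[(q[:,1]>.16)&(q[:,1]<.245)]
L={}
for k,s in (("lo",q[:,0]<.46),("hi",q[:,0]>.46)):
    f=np.polyfit(q[s][:,1],q[s][:,0],1); L[k]=f
    print(k,s.sum(),"axis angle",90-np.degrees(np.arctan(f[0])),"x at y=.195",np.polyval(f,.195))
for t in ("dock","hood"):
    d=ctrl.silhouettes(t,im)[0]["region"]&(im["depth"]>0)&(P[...,2]>.012)&(P[...,2]<.03); q=P[d]
    for y in (.16,.18,.2,.22,.24,.26,.28,.3):
        w=q[abs(q[:,1]-y)<.006]
        if len(w): print(t,y,np.round([w[:,0].min(),w[:,0].max()],4),w[:,[0]].mean().round(4))
```

```text
lo 155 axis angle 89.07325697393841 x at y=.195 0.42185051186005057
hi 106 axis angle 87.92438507298489 x at y=.195 0.5027023699405444
dock 0.16 [0.4092 0.5145] 0.4639
dock 0.18 [0.4094 0.5148] 0.4591
dock 0.2 [0.41   0.5174] 0.4644
dock 0.22 [0.4102 0.5154] 0.4628
dock 0.24 [0.4105 0.5156] 0.4622
hood 0.24 [0.509 0.509] 0.509
hood 0.26 [0.4089 0.5181] 0.4632
hood 0.28 [0.4094 0.5185] 0.4642
hood 0.3 [0.4098 0.5188] 0.4635
```

Emit:
move_arm(increments="6 35 0 0 0 0.1 0;6 34 0 0 0 0 0;0 0 -35 0 0 0 0;0 0 -35 0 0 0 0;0 0 -35 0 0 0 0;0 0 -35 0 0 0 0;0 0 -32 0 0 0 0;0 0 0 0 0 0 0")

```text
time: 3.55
position: [0.4957, -0.0361, 0.0447]
tool_rot: [-2.375, -2.043, 0.012]
ft_force: [-1.6, -0.2, 0.3]
grip_width: 1.0
grip_force: 0.0
```

Emit:
move_arm(increments="0 0 0 0 0 0 0;0 0 0 0 0 0 120;0 0 0 0 0 0 200;0 0 0 0 0 0 255;0 0 0 0 0 0 255;0 0 0 0 0 0 255;0 0 0 0 0 0 255;0 0 0 0 0 0 255", grip_force=35)

```text
time: 4.22
position: [0.5015, -0.0349, 0.0515]
tool_rot: [2.379, 2.051, 0.0]
ft_force: [-2.6, -0.9, 5.8]
grip_width: 0.687
grip_force: 35.0
```

Emit:
move_arm(increments="-6 7 0 0 0 1 255;-6 8 0 0 0 1 255;-6 8 0 0 0 1 255;-6 8 0 0 0 1.2 255;-6 8 0 0 0 1.2 255;-6 8 0 0 0 1 255;-6 8 0 0 0 1 255;0 0 0 0 0 0 255")

```text
time: 4.88
position: [0.4596, 0.0215, 0.0516]
tool_rot: [2.237, 2.202, 0.002]
ft_force: [2.7, 0.9, 4.4]
grip_width: 0.688
grip_force: 35.0
```

Run:
```python
from h import *
im=ctrl.get_image("top"); P=cloud(im); cv2.imwrite("pics/top1.png",im["frame"][:,:,::-1])
s=ctrl.get_state(); print(s["position"],s["tool_rot"],s["ft_force"])
d=ctrl.silhouettes("canister",im)
if d:
    q=P[d[0]["region"]&(im["depth"]>0)]; q=q[(q[:,2]>.003)&(q[:,2]<.015)]
    r=cv2.minAreaRect((q[:,:2]*1000).astype(np.float32)); print("rect",r,len(q),np.percentile(q[:,2],[10,50,90]))
    for y in np.arange(-.06,.1,.015):
        w=q[abs(q[:,1]-y)<.004]
        if len(w): print(round(y,3),w[:,0].min().round(4),w[:,0].max().round(4))
```

```text
[0.45962592 0.02152643 0.05154185] [2.23868919 2.20184121 0.00237368] [2.09772163 1.46021924 6.91245853]
rect ((459.6316223144531, -27.436574935913086), (45.152217864990234, 81.89155578613281), 89.38092041015625) 744 [0.0064653  0.00856421 0.01064035]
-0.045 0.4209 0.5003
-0.03 0.4189 0.5005
-0.015 0.419 0.5007
```

View pics/top1.png

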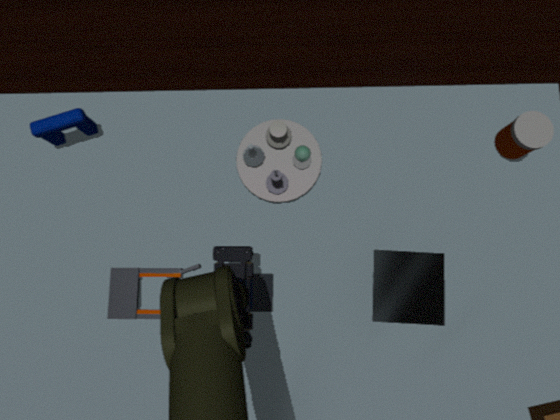

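Emit:
move_arm(increments="0 6 0 0 0 0 255;0.2 12 0 0 0 0 255;0.2 12 0 0 0 0 255;0.2 12 0 0 0 0 255;0.2 12 0 0 0 0 255;0.2 12 0 0 0 0 255;0.2 12 0 0 0 0 255;0.2 8 0 0 0 0 255")

```text
time: 5.65
position: [0.4608, 0.101, 0.0519]
tool_rot: [2.242, 2.193, -0.011]
ft_force: [-3.8, -14.4, 17.4]
grip_width: 0.684
grip_force: 35.0
```

Emit:
move_arm(increments="0 0 0 0 0 0 255;0 0 0 0 0 0 255;0 0 0 0 0 0 255;0 0 0 0 0 0 255;0 0 0 0 0 0 255;0 0 0 0 0 0 255;0 0 0 0 0 0 255;0 0 0 0 0 0 255")

```text
time: 6.32
position: [0.4608, 0.1041, 0.0515]
tool_rot: [2.242, 2.197, -0.004]
ft_force: [-1.3, -7.2, 11.8]
grip_width: 0.689
grip_force: 35.0
```

Run:
```python
from h import *
s=ctrl.get_state(); print(s["position"],s["tool_rot"],s["ft_force"],s["torque"])
for n in ("top","scene"):
    im=ctrl.get_image(n); P=cloud(im)
    f=im["frame"][:,:,::-1]
    cv2.imwrite(f"pics/{n}2.png",f if n=="top" else cv2.resize(f[70:230,180:400],None,fx=3.6,fy=3.6))
    d=ctrl.silhouettes("canister",im)
    if d:
        q=P[d[0]["region"]&(im["depth"]>0)]; q=q[(q[:,2]>.003)&(q[:,2]<.02)]
        r=cv2.minAreaRect((q[:,:2]*1000).astype(np.float32)); print(n,r,len(q))
        for y in np.arange(-.06,.16,.015):
            w=q[abs(q[:,1]-y)<.004]
            if len(w): print(round(y,3),w[:,0].min().round(4),w[:,0].max().round(4),np.median(w[:,2]).round(4))
```

```text
[0.46083638 0.10411129 0.05149523] [ 2.24194348  2.19733163 -0.00384706] [-1.28113535 -7.16363915 11.78438759] [-1.02159859  0.21302288  0.11411556]
top ((460.9287414550781, 59.7718505859375), (60.811744689941406, 83.24140167236328), 87.64810943603516) 860
0.03 0.4201 0.5014 0.0084
0.045 0.4199 0.5017 0.0083
0.06 0.4202 0.5019 0.0085
0.075 0.4203 0.5021 0.0086
0.09 0.4204 0.4933 0.0084
scene ((461.6100158691406, 107.25032043457031), (153.82728576660156, 87.27620697021484), 88.3250961303711) 884
0.03 0.4208 0.5023 0.0071
0.045 0.418 0.5027 0.0082
0.06 0.4191 0.5035 0.0083
0.075 0.4172 0.5029 0.0077
0.09 0.4851 0.5036 0.0083
0.105 0.4854 0.5043 0.0081
0.12 0.4852 0.5053 0.0074
0.135 0.4864 0.5051 0.0081
0.15 0.4776 0.499 0.0082
```

View pics/scene2.png

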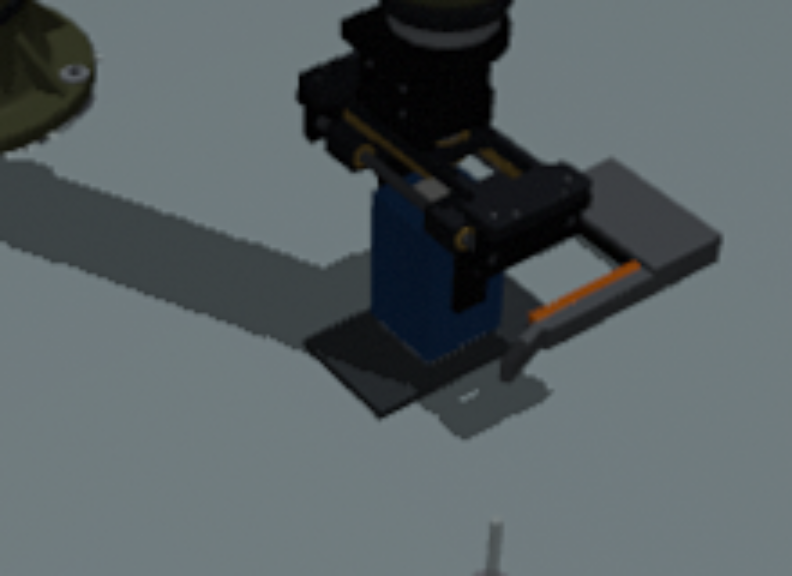

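Emit:
move_arm(increments="-0.3 3 0.4 0 0 0 255;0 6 0 0 0 0 255;0.1 6 0 0 0 0 255;0.1 6 0 0 0 0 255;0.1 6 0 0 0 0 255;0.1 6 0 0 0 0 255;0.1 6 0 0 0 0 255;0 5 0 0 0 0 255")

```text
time: 7.18
position: [0.4615, 0.1465, 0.0518]
tool_rot: [2.242, 2.195, -0.007]
ft_force: [0.0, -10.5, 10.6]
grip_width: 0.691
grip_force: 35.0
```

Emit:
move_arm(increments="0 0 0.4 0 0 0 255;0 1 0 0 0 0 255;0.1 2 0 0 0 0 255;0 2 0 0 0 0 255;0 2 0 0 0 0 255;0.1 2 0 0 0 0 255;0 2 0 0 0 0 255;0 2 0 0 0 0 255")

```text
time: 7.85
position: [0.4612, 0.1603, 0.0517]
tool_rot: [2.242, 2.197, -0.006]
ft_force: [-0.2, -8.4, 8.9]
grip_width: 0.685
grip_force: 35.0
```

Emit:
move_arm(increments="0 1 0.3 0 0 0 255;0 1 0 0 0 0 255;0.1 1 0 0 0 0 255;0 1 0 0 0 0 255;0 1 0 0 0 0 255;0 1 0 0 0 0 255;0 1 0 0 0 0 255;0 1 0 0 0 0 255")

```text
time: 8.52
position: [0.4606, 0.1698, 0.0516]
tool_rot: [2.242, 2.199, -0.004]
ft_force: [-0.3, -6.4, 5.2]
grip_width: 0.691
grip_force: 35.0
```

Emit:
move_arm(increments="0 1 0 0 0 0 255;0 1 0 0 0 0 255;0.1 1 0 0 0 0 255;0 1 0 0 0 0 255;0 1 0 0 0 0 255;0 1 0 0 0 0 255;0 0 0 0 0 0 255;0 0 0 0 0 0 255")

```text
time: 9.18
position: [0.4607, 0.1762, 0.0515]
tool_rot: [2.242, 2.199, -0.003]
ft_force: [-0.2, -4.2, 4.6]
grip_width: 0.688
grip_force: 35.0
```

Emit:
move_arm(increments="0 1 0 0 0 0 255;0 1 0 0 0 0 255;0.1 1 0 0 0 0 255;0 1 0 0 0 0 255;0 1 0 0 0 0 255;0 1 0 0 0 0 255;0 0 0 0 0 0 255;0 0 0 0 0 0 255")

```text
time: 9.85
position: [0.4608, 0.1775, 0.052]
tool_rot: [2.241, 2.195, -0.014]
ft_force: [-4.5, -17.0, 16.0]
grip_width: 0.688
grip_force: 35.0
```

Emit:
move_arm(increments="0 -2 0 0 0 0 255;0 -2 0 0 0 0 255;0 -2 0 0 0 0 255;0.4 -2 0 0 0 0 255;0.4 -2 0 0 0 0 255;0 -2 0 0 0 0 255;0 0 0 0 0 0 255;0 0 0 0 0 0 255")

```text
time: 10.52
position: [0.4618, 0.1721, 0.0516]
tool_rot: [-2.241, -2.201, -0.001]
ft_force: [-0.2, 3.4, 0.9]
grip_width: 0.685
grip_force: 35.0
```

Run:
```python
from h import *
s=ctrl.get_state(); print(s["position"],s["tool_rot"],s["ft_force"],s["torque"])
for n in ("top","scene"):
    im=ctrl.get_image(n); P=cloud(im)
    d=ctrl.silhouettes("canister",im)
    if d:
        q=P[d[0]["region"]&(im["depth"]>0)]; q=q[(q[:,2]>.003)&(q[:,2]<.014)]
        print(n,len(q),"ymin",np.percentile(q[:,1],[0,1,3]).round(4))
        for y in np.arange(.1,.2,.01):
            w=q[abs(q[:,1]-y)<.004]
            if len(w): print(round(y,3),w[:,0].min().round(4),w[:,0].max().round(4),np.median(w[:,2]).round(4))
```

```text
[0.4617809  0.17213163 0.05163457] [-2.24077586e+00 -2.20088306e+00 -1.07563648e-03] [-0.17584009  3.41243084  0.86752874] [ 0.63826098  0.07119354 -0.05050068]
top 882 ymin [0.0963 0.0973 0.0985]
0.1 0.4205 0.5025 0.0084
0.11 0.4208 0.5026 0.0087
0.12 0.421 0.5028 0.0084
0.13 0.4211 0.503 0.0086
0.14 0.4213 0.5031 0.0085
0.15 0.4189 0.5033 0.0084
0.16 0.4216 0.4967 0.0084
scene 625 ymin [0.0979 0.0985 0.0996]
0.1 0.4221 0.5036 0.0073
0.11 0.4174 0.5023 0.0081
0.12 0.419 0.504 0.0079
0.13 0.42 0.5036 0.0079
0.14 0.4204 0.5029 0.0079
0.15 0.4189 0.4994 0.0082
0.16 0.4871 0.4925 0.0075
```

Emit:
move_arm(increments="0 1.5 0 0 0 0 255;0 1.5 0 0 0 0 255;0 1.5 0 0 0 0 255;0.1 1.5 0 0 0 0 255;0 1 0 0 0 0 255;0 1 0 0 0 0 255;0 1 0 0 0 0 255;0 0 0 0 0 0 255")

```text
time: 11.38
position: [0.4624, 0.1746, 0.052]
tool_rot: [2.243, 2.193, -0.011]
ft_force: [-3.4, -10.1, 11.9]
grip_width: 0.684
grip_force: 35.0
```

Emit:
move_arm(increments="0 0.5 0 0 0 0 255;0 0.5 0 0 0 0 255;0 0 0 0 0 0 255;0 0 0 0 0 0 255;0 0 0 0 0 0 255;0 0 0 0 0 0 255;0 0 0 0 0 0 255;0 0 0 0 0 0 255")

```text
time: 12.05
position: [0.4625, 0.1752, 0.052]
tool_rot: [2.243, 2.192, -0.012]
ft_force: [-3.9, -11.4, 13.0]
grip_width: 0.686
grip_force: 35.0
```

Emit:
move_arm(increments="-0.8 0 0 0 0 0.4 255;-0.8 0 0.2 0 0 0.4 255;0.6 0.5 0 0 0 -0.4 255;0.6 0.5 0 0 0 -0.4 255;-0.8 0.5 0 0 0 0.3 255;-0.4 0.5 0 0 0 0 255;0 0.5 0 0 0 0 255;0 0 0 0 0 0 255")

```text
time: 12.72
position: [0.4614, 0.1775, 0.0521]
tool_rot: [2.237, 2.198, -0.011]
ft_force: [-1.8, -11.6, 9.4]
grip_width: 0.686
grip_force: 35.0
```

Run:
```python
from h import *
s=ctrl.get_state(); print(s["position"],s["tool_rot"],s["ft_force"],s["torque"])
for n in ("top","scene"):
    im=ctrl.get_image(n); P=cloud(im)
    d=ctrl.silhouettes("canister",im)
    if d:
        q=P[d[0]["region"]&(im["depth"]>0)]; q=q[(q[:,2]>.003)&(q[:,2]<.014)]
        print(n,len(q),"ymin",np.percentile(q[:,1],[0,1,3]).round(4))
        for y in np.arange(.1,.2,.01):
            w=q[abs(q[:,1]-y)<.004]
            if len(w): print(round(y,3),w[:,0].min().round(4),w[:,0].max().round(4),np.median(w[:,2]).round(4))
```

```text
[0.46140636 0.17746651 0.05205127] [ 2.23656587  2.19766596 -0.01098456] [ -1.8188565  -11.64579307   9.41338548] [-2.23558584  0.19033812 -0.13118213]
top 861 ymin [0.1017 0.1026 0.1032]
0.1 0.4228 0.5003 0.0084
0.11 0.4209 0.5026 0.0096
0.12 0.4184 0.5028 0.0093
0.13 0.4211 0.503 0.0094
0.14 0.4211 0.5031 0.0093
0.15 0.4214 0.5033 0.0089
0.16 0.4259 0.4967 0.0089
0.17 0.4923 0.4968 0.0079
scene 28 ymin [0.2527 0.2527 0.2528]
```

Emit:
move_arm(increments="0 0 0 0.4 0 0 255;0 0 0 0.4 0 0 255;0 0 0 0.2 0 0 255;0.1 0.5 0 0 0 0 255;0 0.5 0 0 0 0 255;0 0.5 0 0 0 0 255;0 0.5 0 0 0 0 255;0 0 0 0 0 0 255")

```text
time: 13.58
position: [0.4614, 0.1775, 0.0516]
tool_rot: [-2.237, -2.199, -0.004]
ft_force: [-2.0, -15.0, 9.8]
grip_width: 0.686
grip_force: 35.0
```

Emit:
move_arm(increments="0.5 0 0.1 0 0 0.3 255;0.5 0 0.1 0 0 0.3 255;-0.5 0 0.1 0 0 -0.3 255;-0.5 0 0.1 0 0 -0.3 255;0.3 0 0 0 0 0.2 255;0 0.5 0 0 0 0 255;0 0.5 0 0 0 0 255;0 0 0 0 0 0 255")

```text
time: 14.25
position: [0.4615, 0.1776, 0.0517]
tool_rot: [-2.235, -2.201, -0.002]
ft_force: [-1.9, -16.6, 8.8]
grip_width: 0.69
grip_force: 35.0
```

Run:
```python
from h import *
s=ctrl.get_state(); print(s["position"],s["tool_rot"],s["ft_force"],s["torque"])
im=ctrl.get_image("top"); P=cloud(im)
q=P[ctrl.silhouettes("canister",im)[0]["region"]&(im["depth"]>0)]; q=q[(q[:,2]>.003)&(q[:,2]<.014)]
print(len(q),"ymin",np.percentile(q[:,1],[0,1,3]).round(4))
for y in np.arange(.1,.18,.01):
    w=q[abs(q[:,1]-y)<.004]
    if len(w): print(round(y,3),w[:,0].min().round(4),w[:,0].max().round(4),np.median(w[:,2]).round(4))
```

```text
[0.4615174  0.17760446 0.05171888] [-2.23526239e+00 -2.20115585e+00 -2.15951226e-03] [ -1.92100564 -16.59006279   8.79197652] [-3.72804836 -0.05531096 -0.27223208]
888 ymin [0.1016 0.1022 0.103 ]
0.1 0.4207 0.5025 0.0079
0.11 0.4209 0.5026 0.0092
0.12 0.4209 0.5028 0.009
0.13 0.4211 0.503 0.0087
0.14 0.4211 0.5031 0.009
0.15 0.4214 0.5033 0.0085
0.16 0.4214 0.4967 0.008
0.17 0.4923 0.4968 0.0086
```

Emit:
move_arm(increments="0 -1 0 -0.3 0 0 255;0 -1 0 -0.3 0 0 255;0 -1 0 -0.4 0 0 255;0 -1 0 0 0 0 255;0 -1 0 0 0 0 255;0 -0.5 0 0 0 0 255;0 0 0 0 0 0 255;0 0 0 0 0 0 255", grip_force=40)

```text
time: 15.02
position: [0.4616, 0.1777, 0.0522]
tool_rot: [2.234, 2.204, -0.005]
ft_force: [0.8, -5.4, 4.1]
grip_width: 0.691
grip_force: 40.0
```

Emit:
move_arm(increments="0 0 1 0 0 0 255;0 0 2 0 0 0 255;0 0 3 0 0 0 255;0 0 3 0 0 0 255;0 0 4 0 0 0 255;0 0 4 0 0 0 255;0 0 4 0 0 0 255;0 0 4 0 0 0 255")

```text
time: 15.68
position: [0.4595, 0.1781, 0.0753]
tool_rot: [2.234, 2.209, -0.008]
ft_force: [2.6, -4.5, -10.4]
grip_width: 0.685
grip_force: 40.0
```

Emit:
move_arm(increments="0 0 5 0 0 0 255;0 0 6 0 0 0 255;0 0 6 0 0 0 255;0 0 6 0 0 0 255;0 0 6 0 0 0 255;0 0 6 0 0 0 255;0 0 6 0 0 0 255;0 0 6 0 0 0 255")

```text
time: 16.35
position: [0.46, 0.1801, 0.1234]
tool_rot: [-2.233, -2.209, 0.004]
ft_force: [2.6, -2.9, -9.2]
grip_width: 0.692
grip_force: 40.0
```

Run:
```python
from h import *
im=ctrl.get_image("scene"); f=im["frame"][:,:,::-1]
cv2.imwrite("pics/scene3.png",cv2.resize(f[30:230,180:420],None,fx=3,fy=3))
s=ctrl.get_state(); print(s["position"],s["ft_force"])
```

```text
[0.46040944 0.1802545  0.12464174] [ 1.51361192 -3.99061034 -7.11891047]
```

View pics/scene3.png

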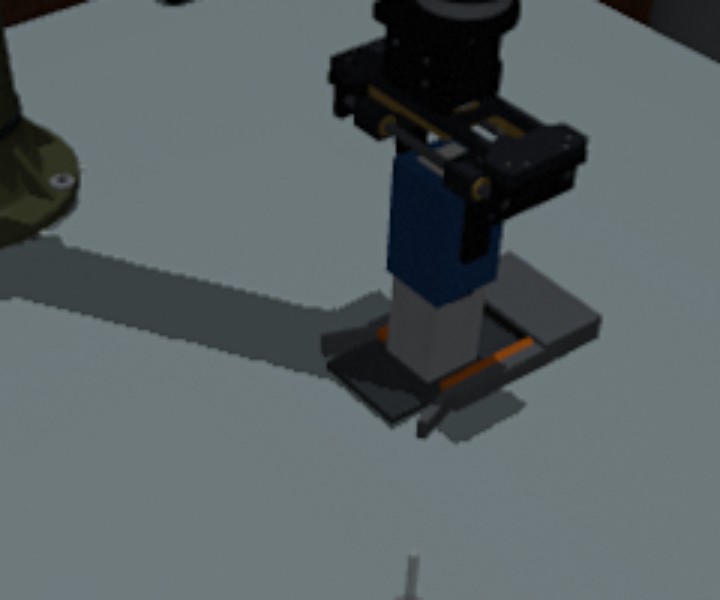

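Emit:
move_arm(increments="0 -1 5 0 0 0 255;0 0 6 0 0 0 255;0 0 6 0 0 0 255;0 0 6 0 0 0 255;0 0 5 0 0 0 255;0 0 5 0 0 0 255;0 0 5 0 0 0 255;0 0 5 0 0 0 255")

```text
time: 17.07
position: [0.4613, 0.1813, 0.1685]
tool_rot: [2.231, 2.211, 0.003]
ft_force: [0.4, -0.6, -1.6]
grip_width: 0.687
grip_force: 40.0
```

Emit:
move_arm(increments="0 0 4 0 0 0 255;0 0 4 0 0 0 255;0 0 5 0 0 0 255;0 0 5 0 0 0 255;0 0 5 0 0 0 255;0 0 5 0 0 0 255;0 0 0 0 0 0 255;0 0 0 0 0 0 255")

```text
time: 17.73
position: [0.4611, 0.1803, 0.1956]
tool_rot: [2.232, 2.21, 0.001]
ft_force: [0.3, 0.2, -2.5]
grip_width: 0.686
grip_force: 40.0
```

Emit:
move_arm(increments="1 -20 0 0 0 0 255;1 -28 0 0 0 0 255;1 -34 0 0 0 0 255;1 -36 0 0 0 0 255;1 -36 0 0 0 0 255;1 -36 0 0 0 0 255;0 -36 0 0 0 0 255;0 -36 0 0 0 0 255")

```text
time: 18.4
position: [0.4664, -0.0835, 0.1951]
tool_rot: [2.233, 2.21, -0.001]
ft_force: [1.0, -0.0, -1.3]
grip_width: 0.683
grip_force: 40.0
```

Emit:
move_arm(increments="0 -36 0 0 0 0 255;0 -36 0 0 0 0 255;0 -36 0 0 0 0 255;0 -36 0 0 0 0 255;0 -36 0 0 0 0 255;0 -36 0 0 0 0 255;0 -34 0 0 0 0 255;0 -20 0 0 0 0 255")

```text
time: 19.07
position: [0.4652, -0.3565, 0.1943]
tool_rot: [-2.237, -2.205, 0.003]
ft_force: [0.4, -0.1, -1.2]
grip_width: 0.686
grip_force: 40.0
```

Emit:
move_arm(increments="0 -6 0 0 0 0 255;0 0 0 0 0 0 255;0 0 -15 0 0 0 255;0 0 -20 0 0 0 255;0 0 -20 0 0 0 255;0 0 -20 0 0 0 255;0 0 -15 0 0 0 255;0 0 -10 0 0 0 255")

```text
time: 19.73
position: [0.4667, -0.3547, 0.0934]
tool_rot: [-2.227, -2.211, -0.001]
ft_force: [-0.5, -0.1, -0.7]
grip_width: 0.689
grip_force: 40.0
```

Run:
```python
from h import *
im=ctrl.get_image("scene"); f=im["frame"][:,:,::-1]
cv2.imwrite("pics/scene4.png",f); P=cloud(im)
s=ctrl.get_state(); print(s["position"],s["tool_rot"],s["ft_force"])
for t in ("lid","canister"):
    for d in ctrl.silhouettes(t,im)[:2]:
        q=P[d["region"]&(im["depth"]>0)]; print(t,d["score"],q.min(0).round(3),q.max(0).round(3),np.percentile(q[:,2],[1,5,50,95]).round(4))
```

```text
[ 0.46592067 -0.35448404  0.09202312] [-2.22598329e+00 -2.20950245e+00 -3.23846166e-04] [-0.15928726  0.45159149 -1.96790863]
lid 0.78 [ 0.41  -0.381  0.004] [ 0.554 -0.321  0.165] [0.0561 0.0589 0.0839 0.1556]
lid 0.42 [ 0.651 -0.167 -0.003] [0.863 0.046 0.082] [-0.0003  0.0169  0.02    0.0223]
canister 0.66 [ 0.317  0.102 -0.002] [0.509 0.319 0.111] [-1.000e-04  5.700e-03  3.660e-02  1.062e-01]
```

View pics/scene4.png

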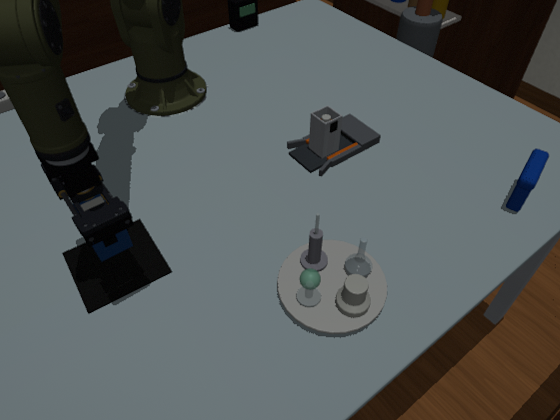

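Emit:
move_arm(increments="0 -2 -8 0 0 0 255;0 0 -8 0 0 0 255;0 0 -8 0 0 0 255;0 0 -6 0 0 0 255;0 0 -5 0 0 0 255;0 0 -4 0 0 0 255;0 0 -2 0 0 0 255;0 0 0 0 0 0 255")

```text
time: 20.55
position: [0.4666, -0.3595, 0.0537]
tool_rot: [-2.232, -2.21, 0.0]
ft_force: [-0.1, 0.5, -0.6]
grip_width: 0.688
grip_force: 40.0
```

Emit:
move_arm(increments="0 0 -1 0 0 0 255;0 0 -1 0 0 0 255;0 0 -1 0 0 0 255;0 0 -1 0 0 0 255;0 0 -1 0 0 0 255;0 0 0 0 0 0 255;0 0 0 0 0 0 255;0 0 0 0 0 0 255")

```text
time: 21.22
position: [0.4669, -0.3598, 0.0493]
tool_rot: [2.232, 2.21, -0.0]
ft_force: [-0.3, -0.1, -1.3]
grip_width: 0.68
grip_force: 40.0
```

Emit:
move_arm(increments="0 0 -1 0 0 0 255;0 0 -1 0 0 0 255;0 0 -1 0 0 0 255;0 0 -1 0 0 0 255;0 0 -1 0 0 0 255;0 0 -1 0 0 0 255;0 0 0 0 0 0 255;0 0 0 0 0 0 255")

```text
time: 21.88
position: [0.4669, -0.3597, 0.0432]
tool_rot: [-2.232, -2.21, 0.0]
ft_force: [0.1, -0.4, -1.1]
grip_width: 0.692
grip_force: 40.0
```

Emit:
move_arm(increments="0 0 -0.5 0 0 0 255;0 0 -0.5 0 0 0 255;0 0 -0.5 0 0 0 255;0 0 0 0 0 0 255;0 0 0 0 0 0 255;0 0 0 0 0 0 255;0 0 0 0 0 0 255;0 0 0 0 0 0 255")

```text
time: 22.55
position: [0.4669, -0.3597, 0.0418]
tool_rot: [2.233, 2.21, -0.0]
ft_force: [-0.9, -0.6, -0.7]
grip_width: 0.69
grip_force: 40.0
```

Emit:
move_arm(increments="0 0 -0.5 0 0 0 255;0 0 -0.5 0 0 0 255;0 0 -0.5 0 0 0 255;0 0 0 0 0 0 255;0 0 0 0 0 0 255;0 0 0 0 0 0 255;0 0 0 0 0 0 255;0 0 0 0 0 0 255")

```text
time: 23.22
position: [0.467, -0.3598, 0.0416]
tool_rot: [2.232, 2.21, -0.001]
ft_force: [-2.2, 1.8, 7.0]
grip_width: 0.687
grip_force: 40.0
```

Contact with the mat. Open and rise.

Emit:
move_arm(increments="0 0 0.7 0 0 0 230;0 0 0 0 0 0 150;0 0 0 0 0 0 80;0 0 0 0 0 0 0;0 0 0 0 0 0 0;0 0 0 0 0 0 0;0 0 0 0 0 0 0;0 0 0 0 0 0 0")

```text
time: 23.88
position: [0.4669, -0.3597, 0.0407]
tool_rot: [-2.232, -2.21, -0.0]
ft_force: [0.0, -0.4, -0.2]
grip_width: 0.954
grip_force: 0.0
```

Emit:
move_arm(increments="0 0 5 0 0 0 0;0 0 15 0 0 0 0;0 0 20 0 0 0 0;0 0 30 0 0 0 0;0 0 30 0 0 0 0;0 0 30 0 0 0 0;0 0 20 0 0 0 0;0 0 0 0 0 0 0")

```text
time: 24.55
position: [0.4695, -0.3613, 0.197]
tool_rot: [2.226, 2.204, 0.001]
ft_force: [1.1, -1.3, 0.4]
grip_width: 0.997
grip_force: 0.0
```

Emit:
move_arm(increments="-10 -38 5 0 0 0 0;-10 -38 5 0 0 0 0;-10 -38 5 0 0 0 0;-10 -38 5 0 0 0 0;-10 -38 5 0 0 0 0;-10 -38 5 0 0 0 0;0 0 0 0 0 0 0;0 0 0 0 0 0 0")

```text
time: 25.22
position: [0.4042, -0.5904, 0.2193]
tool_rot: [-2.237, -2.203, 0.001]
ft_force: [1.0, 1.3, 0.1]
grip_width: 1.0
grip_force: 0.0
```

Run:
```python
from h import *
im=ctrl.get_image("top"); f=im["frame"][:,:,::-1]; P=cloud(im)
cv2.imwrite("pics/top5.png",f)
s=ctrl.get_state(); print(s["time"],s["position"],s["ft_force"])
for t in ("lid","canister","mat"):
    for d in ctrl.silhouettes(t,im)[:1]:
        q=P[d["region"]&(im["depth"]>0)]
        if t=="lid": q=q[q[:,2]>.09]
        if t=="canister": q=q[(q[:,2]<.014)&(q[:,2]>.003)]
        r=cv2.minAreaRect((q[:,:2]*1000).astype(np.float32)); print(t,d["score"],np.round(r[0],1),np.round(r[1],1),r[2],np.percentile(q[:,2],[5,50,95]).round(4),q[:,1].min())
```

```text
25.2667 [ 0.40629062 -0.58786179  0.21960409] [0.53783547 0.53532616 1.00018793]
lid 0.79 [ 467.  -357.3] [59.8 59.8] 89.36024475097656 [0.0991 0.1027 0.1052] -0.3874384775033964
mat 0.69 [ 467.4 -358.8] [164.6 164.3] 86.50184631347656 [0.0011 0.0044 0.0073] -0.4424336462444195
```

View pics/top5.png

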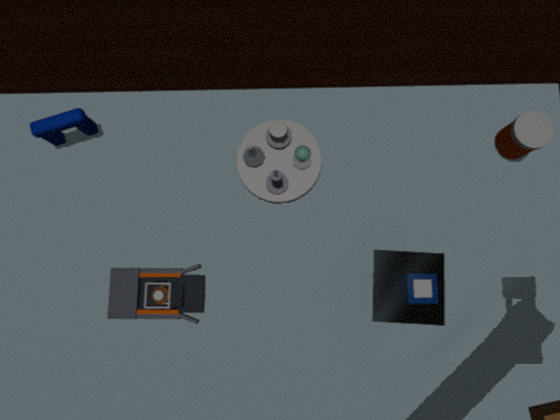

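The lid stands in the middle of the mat at pixel (423,289). The base sits in the dock at about (157,295), and the turntable is unchanged.

```bash
python3 -c "
from bench import ctrl
print(ctrl.close_job())"
```

```text
the job is handed in; nothing more can be done
None
```

The job is handed in, with no verdict returned: I slid the canister into the dock until it bore on the hidden stop (about 17 N at the wrist), drew the lid off and set it upright within about 2 mm of the mat's centre, left the base in the dock, and the turntable looked undisturbed in the last picture.

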